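Pack the niche tray

TASK

Pack the denture case, the soap box, the round pill box and the nailbrush together into the low beige tray, so that all four stand the right way up and flat on its floor, none perched on the rim or on another; there is only just room. Leave the other things on the ledge (pumice, jar, bottles, soap holder, tumbler) where they stand, and let go of everything.

Things in the scene. Friction and masses are not known exactly. Their poses are not given: they have to be found in the camera images.
- tray: Low open beige ceramic tray, fixed to the ledge. Inside 112 mm along its x by 160 mm along its y (long side); walls 4 mm thick, floor 4 mm thick, rim 18 mm above the ledge (so 14 mm deep inside). Origin at the centre of its underside, on the ledge; z up.
- tray_floor (a point): Centre of the tray's inner floor, 4 mm above the tray's origin, axes as the tray.
- denture_case: Rose plastic denture case, lid shut and firm: a box 92 mm (x) by 60 mm (y) by 48 mm high, about 110 g. Origin at the centre of its underside, z up.
- soap_box: Small closed ivory plastic soap box, 58 mm (x) by 44 mm (y) by 38 mm high, about 100 g. Origin at the centre of its underside, z up.
- pill_box: Round ivory plastic pill box, closed: an upright cylinder 60 mm in diameter, 38 mm high, about 60 g. Origin at the centre of its underside, z up.
- nailbrush: Wooden nailbrush standing on its bristles (rigid), about 90 g, 68 mm high. Bristles 84 mm (x) by 34 mm (y) from the foot to 20 mm; wooden back 92 mm (x) by 42 mm (y) from 20 to 44 mm up; on it a central block handle 70 mm (x) by 22 mm (y) from 44 to 68 mm up. Origin at the centre of the underside of the bristles, z up.
- pumice: Bystander: grey pumice stone, 74 mm (x) by 46 mm (y) by 34 mm high, loose. Origin under its centre.
- cream_jar: Bystander: round white cream jar with a metal cap, 56 mm in diameter, 44 mm high, loose. Origin under its centre.
- pump_bottle: Bystander: amber glass bottle with a pump top, 68 mm in diameter, 190 mm high, loose. Its nozzle overhangs by up to 42 mm to its -x side. Origin under its centre.
- soap_holder: Bystander: chrome soap holder with a bar of soap in it, 80 mm (x) by 115 mm (y), 30 mm high, loose. Origin under its centre.
- shampoo: Bystander: white plastic shampoo bottle, 62 mm in diameter, 178 mm high, loose. Origin under its centre.
- tumbler: Bystander: open white ceramic tumbler, 76 mm in diameter, 95 mm high, loose. Origin under its centre.

How it is judged (in metres and radians):
At the end, for the whole second after the job is handed in: The denture case, soap box, pill box and nailbrush are all within the tray's inner walls, each with its underside within 4 mm of the tray's inner floor, upright within 0.07 rad (4 degrees), at rest (under 0.02 m/s) and released (x of denture_case in the frame of tray_floor between -0.056 and 0.056 m and y of denture_case in the frame of tray_floor between -0.08 and 0.08 m and z of denture_case in the frame of tray_floor between -0.003 and 0.004 m and angle between each of denture_case, soap_box, pill_box, nailbrush's own z axis and vertical below 0.07 rad and linear speed of each of denture_case, soap_box, pill_box, nailbrush below 0.02 m/s and x of soap_box in the frame of tray_floor between -0.056 and 0.056 m and y of soap_box in the frame of tray_floor between -0.08 and 0.08 m and z of soap_box in the frame of tray_floor between -0.003 and 0.004 m and x of pill_box in the frame of tray_floor between -0.056 and 0.056 m and y of pill_box in the frame of tray_floor between -0.08 and 0.08 m and z of pill_box in the frame of tray_floor between -0.003 and 0.004 m and x of nailbrush in the frame of tray_floor between -0.056 and 0.056 m and y of nailbrush in the frame of tray_floor between -0.08 and 0.08 m and z of nailbrush in the frame of tray_floor between -0.003 and 0.004 m); the robot touches nothing.
It fails at once if A bystander (pumice, cream jar, pump bottle, soap holder, shampoo or tumbler) is pushed more than 25 mm from its place (distance of any of pumice, cream_jar, pump_bottle, soap_holder, shampoo, tumbler from where it was at the start of the episode above 0.025 m).
It fails at once if A bystander is tipped over (more than 0.4 rad) (angle between any of pumice, cream_jar, pump_bottle, soap_holder, shampoo, tumbler's own z axis and vertical above 0.4 rad).
It also fails if it takes over 72 s, if anything falls off the work surface, if the arm or the gripper's body presses on something with over 40 N, if the wrist force passes 120 N, or if a joint passes its speed limit or range.

ROBOT

A 7-joint arm with a two-finger parallel gripper is mounted at the origin on the work surface. World frame = base frame: x ahead of the robot, y to its left, z up, the work surface at z = 0. Lengths are in m, angles in degrees, forces in N, time in s.
With the tool pointing down it reaches from about 0.35 to 0.9 m from the base axis. Payload 8.1 kg.
Tool frame: the origin (TCP) lies midway between the tips of the shut fingers; the grasp point (between the pads) lies 19 mm behind it (robot.hold_point_z is the distance from the TCP to the grasp point, in m); z points along the fingers, x is the direction in which the jaws open and shut, and the axes are right-handed (so a half turn about z gives the same grasp; the last joint's range is limited). The gripper opens to 92 mm and grips with 3 to 60 N. Pads are 19 mm wide; open, the fingers measure 130 mm over their backs; the gripper's body (75 mm by 190 mm) begins 47 mm behind the grasp point.
Start: joints at [60.355, 24.895, 1.432, 90.138, -0.665, 64.973, -4.303], TCP at [0.252, -0.572, 0.227] pointing down, gripper open.
Joint ranges: [-149.89, 149.89], [-25.12, 119.58], [-72.63, 75.52], [4.76, 147.25], [-75.54, 255.54], [6.69, 114.76], [-157.13, 157.13]. Speed limits (degrees/s): [127.2, 127.2, 172.46, 172.46, 180, 180, 180].

INTERFACE

Orientations are given as [roll, pitch, yaw] about the fixed x, y, z axes, in that order (R = Rz(yaw) Ry(pitch) Rx(roll)).
In Python, from bench import robot gives the robot as it stands.
- The arm moves only by the shell command python3 -m handwheel 'ROWS' [FORCE]. ROWS is JSON, a list of rows, each a list of 3 entries, a list of its own where there are three numbers: the shift along the tool's x, y, z in m, then the turn, a rotation vector about the tool's x, y, z in rad, then the closure, from -1 (fully open) to 1 (shut). In form: [[[dx, dy, dz], [wx, wy, wz], grip], ...]. A call has 1 to 12 rows; each row shifts and turns the commanded pose from where the row before left it, along the tool's axes as they then stand; what a row does not reach is not made up. A row lasts 1/10 s, in which the tool goes at most 50 mm and 8.59 degrees, less where a joint would pass 70% of its speed; a pose out of reach is approached as far as the arm can. A call with a gripper value outside its range is refused whole. The fingers move at their own pace and stop on an object; FORCE is the grip in N (left out, the last holds). Time passes only in rows, so rows that do not move let the fingers close. It gives the time, the measured TCP pose, the force and the opening at its end, in the units of the state.
- robot.observe(): the state, without advancing time (a new reading comes with each control period).
- robot.read_camera(name): name is "scene" or "top"; returns the picture (384x512x3 uint8, red, green, blue); there is no depth.
- robot.camera_model(name): a dict with "fovy" (degrees; the focal length in pixels is half the picture's height over the tangent of half this angle, whatever the lens; pixels are square), "cx", "cy" (the principal point, pixels), "distortion" ([k1, k2, p1, p2, k3] as OpenCV has them; the pictures are not rectified), "xyz" and "orientation" of the camera in the world. Camera axes: x right, y up, looking along -z (the intrinsics and any distortion apply to the point x, -y, -z); pixel columns grow to the right and rows downward; lengths in m; the calibration is good to about 2 mm. A picture is of the moment at which its call begins. camera_model takes no time and is no camera call.
- robot.job_done(): hands the job in, once; it reports no verdict.
The state is a dict: "time": time; "joint_positions": joint angles; "qvel": joint speeds; "joint_efforts": joint torques, N m; "position": TCP position; "eef_rot": TCP orientation; "force": force on the tool from outside, world axes, zero at the start; "wrist_torque": the same for the moment, N m; "grip_width": opening from 0.0 (shut) to 1.0 (fully open).
Only numpy, scipy, OpenCV 4.12 (cv2) and the standard library are available. Lean on these libraries where they do the work, as an engineer would, in place of code of your own. Each camera call takes 0.05 s, during which the arm holds its last target. There are 200 camera calls.

## Working session

There is one attempt and no reset: what is moved stays moved. The work goes in short steps, Python scripts to look and compute and a shell command to move; the robot and the scene stay as the last step left them, time stands still between calls to the robot, and variables do not carry over. Pictures are saved under pics/ and viewed, about 8 in all and at most 12, crops included, and the job is handed in when it is done.

```bash
mkdir -p pics; ls; python3 - <<'E'
from bench import robot
import cv2
for n in("scene","top"):
    im=robot.read_camera(n); cv2.imwrite(f"pics/{n}0.png",cv2.resize(im[:,:,::-1],(800,600),interpolation=cv2.INTER_CUBIC)); cv2.imwrite(f"{n}0_raw.png",im[:,:,::-1]); print(n,robot.camera_model(n))
print(robot.observe(), robot.hold_point_z)
E
```

```text
pics
scene {'fovy': 48.65547252911649, 'cx': 254.05126196308476, 'cy': 185.15595351753092, 'distortion': array([0.05060232, 0.        , 0.        , 0.        , 0.        ]), 'xyz': array([ 1.28881184, -0.30972597,  1.00363175]), 'orientation': array([39.48894963,  0.23256535, 66.51654591])}
top {'fovy': 47.186058445847216, 'cx': 252.667747546574, 'cy': 196.42690782457424, 'distortion': array([-0.0204432,  0.       ,  0.       ,  0.       ,  0.       ]), 'xyz': array([0.37049721, 0.01698906, 1.51156869]), 'orientation': array([  9.02764364,  -0.43814309, -91.1534598 ])}
{'time': 0.1, 'joint_positions': array([60.35586201, 24.93146574,  1.43004562, 90.18311765, -0.66664633,
       64.97393325, -4.3034746 ]), 'qvel': array([-0.05792615, -0.08037655, -0.05243078, -0.19716511,  0.02227948,
        0.05702024, -0.03397807]), 'joint_efforts': array([ 3.95068826e-03, -6.69122815e+01,  9.88452360e-01, -3.15148652e+01,
       -6.05273922e-02,  3.74625146e-02,  6.18994613e-05]), 'position': array([ 0.25165857, -0.57159624,  0.22603925]), 'eef_rot': array([ 1.79994878e+02,  8.00504958e-02, -6.62390384e+01]), 'force': array([-0.04218929, -0.33148757,  0.45152625]), 'wrist_torque': array([-0.04399454, -0.03030195,  0.01395719]), 'grip_width': 0.9980003298309056} 0.0188
```

View pics/scene0.png

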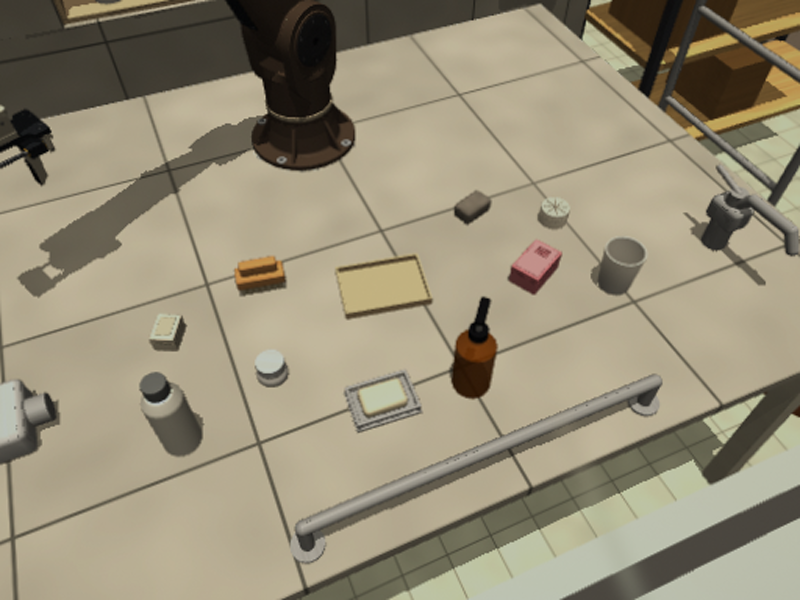

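View pics/top0.png

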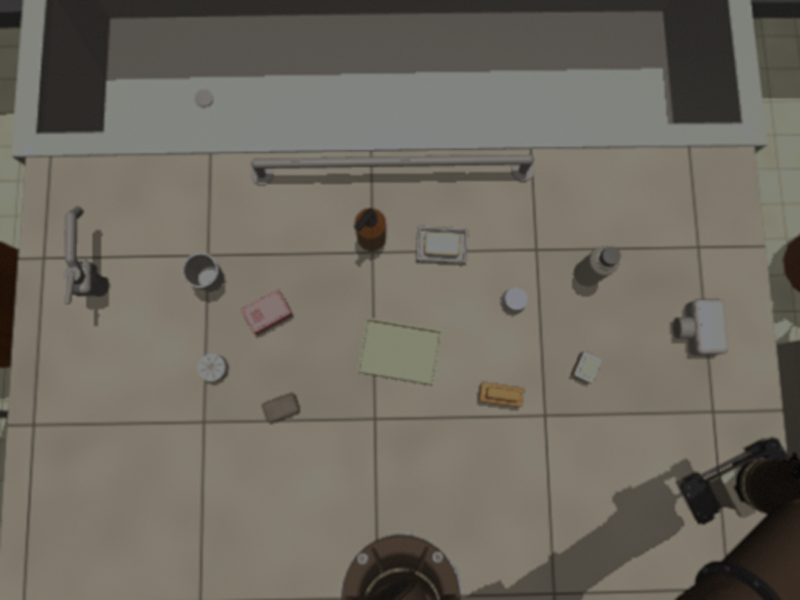

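The tray is at top-view (400,352). The four items are: denture case (268,312), pill box (211,367), soap box (588,367) and brush (502,395). I'll fit the known shapes to both views for accurate poses.

```bash
cat > h.py <<'E'
import numpy as np, cv2
from scipy.spatial.transform import Rotation as R
from scipy.optimize import minimize
from bench import robot
def box(sx,sy,z0,z1): return np.array([[x,y,z] for x in(-sx/2,sx/2) for y in(-sy/2,sy/2) for z in(z0,z1)])/1e3
def cyl(d,z0,z1): return np.array([[d/2*np.cos(a),d/2*np.sin(a),z] for a in np.linspace(0,2*np.pi,24) for z in(z0,z1)])/1e3
M=dict(tray=[box(120,168,0,18)],denture=[box(92,60,0,48)],soap=[box(58,44,0,38)],pill=[cyl(60,0,38)],
 brush=[box(84,34,0,20),box(92,42,20,44),box(70,22,44,68)])
CAM={n:robot.camera_model(n) for n in("scene","top")}
def proj(n,P):
    c=CAM[n]; f=192/np.tan(np.radians(c["fovy"]/2)); Rw=R.from_euler("xyz",c["orientation"],degrees=True).as_matrix()
    X=(np.atleast_2d(P)-c["xyz"])@Rw*[1,-1,-1]
    K=np.array([[f,0,c["cx"]],[0,f,c["cy"]],[0,0,1.]])
    return cv2.projectPoints(X.reshape(-1,1,3),np.zeros(3),np.zeros(3),K,np.array(c["distortion"]))[0].reshape(-1,2)
def unproj(n,uv,z):
    from scipy.optimize import fsolve
    return fsolve(lambda p:proj(n,[p[0],p[1],z])[0]-uv,[.5,0.])
def hulls(n,o,p,z=0):
    c,s=np.cos(p[2]),np.sin(p[2])
    return [cv2.convexHull(proj(n,B@np.array([[c,s,0],[-s,c,0],[0,0,1]])+[p[0],p[1],z]).astype(np.float32)) for B in M[o]]
S=6
def render(n,o,p,win,z=0):
    x0,y0,w,h=win; m=np.zeros((h*S,w*S),np.uint8)
    for H in hulls(n,o,p,z):
        cv2.fillConvexPoly(m,np.round(((H+.5-[x0,y0])*S-.5)*16).astype(np.int32),1,shift=4)
    return m
def fit(o,p0,ims,z=0,rounds=3,cams=("scene","top"),pad=14):
    p=np.array(p0,float)
    for r in range(rounds):
        D={}
        for n in cams:
            H=np.vstack(hulls(n,o,p,z)).reshape(-1,2); a=np.floor(H.min(0)).astype(int)-pad; b=np.ceil(H.max(0)).astype(int)+pad
            win=(a[0],a[1],*(b-a)); im=cv2.resize(ims[n][a[1]:b[1],a[0]:b[0]],None,fx=S,fy=S,interpolation=cv2.INTER_LINEAR)
            m0=render(n,o,p,win,z); k=lambda q:np.ones((q*S,q*S),np.uint8); g=(10,7,5)[min(r,2)]
            G=np.where(m0>0,3,2).astype(np.uint8); G[cv2.dilate(m0,k(g))==0]=0; G[cv2.erode(m0,k(max(3,g-1)))>0]=1
            cv2.grabCut(im,G,None,np.zeros((1,65)),np.zeros((1,65)),6,cv2.GC_INIT_WITH_MASK)
            D[n]=(win,(G%2).astype(np.uint8))
        def cost(q):
            q=p+q*[.01,.01,.15]; t=0
            for n,(w,m) in D.items():
                r_=render(n,o,q,w,z); t+=1-(r_&m).sum()/(r_|m).sum()
            return t
        best=min((minimize(cost,[0,0,y],method="Nelder-Mead",options=dict(initial_simplex=np.array([[0,0,y],[1,0,y],[0,1,y],[0,0,y+1.]]),maxiter=120,xatol=.01,fatol=1e-5)) for y in((-3,0,3) if r==0 else (0,))),key=lambda q:q.fun)
        p=p+best.x*[.01,.01,.15]
    return p,best.fun
def draw(im,n,o,p,z=0,s=1,off=(0,0),col=(0,0,255)):
    for H in hulls(n,o,p,z): cv2.polylines(im,[np.round((H+.5-off)*s*16-8).astype(np.int32)],True,col,1,shift=4)
E
cat > m0.py <<'E'
from h import *
ims={n:cv2.imread(f"{n}0_raw.png") for n in CAM}
g=dict(tray=((400,352),.018,100),denture=((268,312),.04,-60),soap=((588,367),.034,60),pill=((211,367),.03,0),brush=((502,395),.04,85))
tiles=[]
for o,(uv,z,yaw) in g.items():
    xy=unproj("top",np.array(uv)/1.5625,z); y0=np.radians(yaw)
    if o=="tray": y0=np.radians(-8)
    p,f=fit(o,[*xy,y0],ims); out=[p]
    s=[fit(o,p,ims,cams=(n,),rounds=2) for n in CAM]
    print(o,np.round(p[:2]*1e3,1),round(np.degrees(p[2]),1),round(f,3),"| single:",*[(np.round(q[:2]*1e3,1),round(np.degrees(q[2]),1),round(e,3)) for q,e in s])
    for n in CAM:
        c=proj(n,[p[0],p[1],.02])[0].astype(int)-[32,28]; t=cv2.resize(ims[n][c[1]:c[1]+56,c[0]:c[0]+64],None,fx=2.5,fy=2.5,interpolation=cv2.INTER_NEAREST) if 0 else cv2.resize(ims[n][c[1]:c[1]+56,c[0]:c[0]+64],None,fx=2.5*1,fy=2.5,interpolation=cv2.INTER_CUBIC)
        draw(t,n,o,p,s=2.5,off=c); tiles.append(t)
cv2.imwrite("pics/fit0.png",np.vstack([np.hstack(tiles[::2]),np.hstack(tiles[1::2])]))
E
python3 m0.py
```

```text
tray [512.2  -8.3] -10.6 0.064 | single: (array([513.2,  -9.6]), np.float64(-10.6), np.float64(0.016)) (array([512.2,  -7.5]), np.float64(-10.9), np.float64(0.048))
denture [600.5 279.8] -61.6 0.111 | single: (array([601.2, 279. ]), np.float64(-61.7), np.float64(0.033)) (array([600.5, 281.1]), np.float64(-63.2), np.float64(0.062))
soap [ 466.6 -411.5] 34.9 0.522 | single: (array([ 467.5, -412.5]), np.float64(84.6), np.float64(0.205)) (array([ 465.2, -409.4]), np.float64(-26.8), np.float64(0.075))
pill [481.3 397.9] 8.0 0.137 | single: (array([481.7, 396.5]), np.float64(8.2), np.float64(0.035)) (array([481.3, 398.3]), np.float64(-14.4), np.float64(0.079))
brush [ 411.9 -222.1] 80.5 0.174 | single: (array([ 411.2, -223. ]), np.float64(79.3), np.float64(0.05)) (array([ 411.7, -221. ]), np.float64(81.3), np.float64(0.106))
```

View pics/fit0.png

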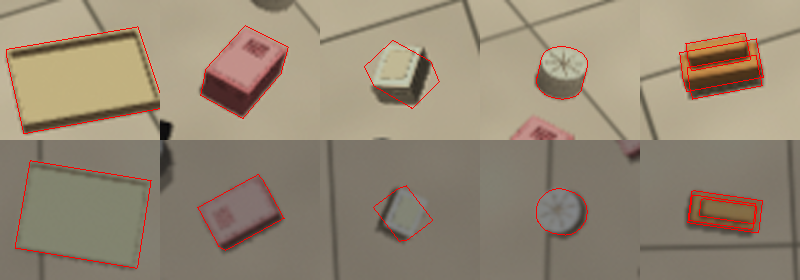

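The scene and top fits agree to about 2 mm; only the soap box's yaw needs a refit from a better start. I'll add a planner helper too.

```bash
cat > plan.py <<'E'
# usage: plan.py x y z yaw [x y z yaw ...]  (mm, deg): shift in tool axes first, then turn
import sys
from h import *
TR=np.array([512.2,-8.3]); TY=-10.6
def tray(x,y): a=np.radians(TY); return TR+[x*np.cos(a)-y*np.sin(a),x*np.sin(a)+y*np.cos(a)]
if __name__=="__main__":
    s=robot.observe(); print("t",round(s["time"],2),np.round(s["position"]*1e3,1),np.round(s["eef_rot"],2),np.round(s["force"],1),"grip mm",round(s["grip_width"]*92,1))
    p=s["position"]*1e3; y=s["eef_rot"][2]
    for w in np.array(sys.argv[1:],float).reshape(-1,4):
        a=np.radians(y); d=w[:3]-p; dx=d[0]*np.cos(a)+d[1]*np.sin(a); dy=d[0]*np.sin(a)-d[1]*np.cos(a)
        t=-((w[3]-y+180)%360-180)
        print("shift m",np.round([dx/1e3,dy/1e3,-d[2]/1e3],4),"len",round(np.linalg.norm(d)),"turn z",round(np.radians(t),3)); p=w[:3]; y=w[3]
E
python3 - <<'E'
from h import *
from plan import tray
ims={n:cv2.imread(f"{n}0_raw.png") for n in CAM}
for cams in (("scene","top"),("scene",),("top",)):
    p,f=fit("soap",[.4666,-.4105,np.radians(-27)],ims,cams=cams,rounds=4); print(np.round(p[:2]*1e3,1),np.degrees(p[2]),f)
for n,q in dict(d=(-24,32),pill=(-24,-47),soap=(32.5,-48),brush=(33,36)).items(): print(n,np.round(tray(*q),1))
E
python3 plan.py 600.5 279.8 226 28.4 600.5 279.8 20 28.4
```

```text
[ 466.  -410.8] -25.62109994198238 0.18182762582303547
[ 466.8 -412.2] -24.09905240095401 0.06029748283752856
[ 465.1 -409.4] -26.77807081872094 0.07514088916718853
d [494.5  27.6]
pill [480.  -50.1]
soap [535.3 -61.5]
brush [551.3  21. ]
t 0.1 [ 251.7 -571.6  226. ] [ 1.7999e+02  8.0000e-02 -6.6240e+01] [-0.  -0.3  0.5] grip mm 91.8
shift m [-0.6387 -0.6623  0.    ] len 920 turn z -1.652
shift m [0.    0.    0.206] len 206 turn z -0.0
```

```bash
python3 -m handwheel '[[[-0.032,-0.0331,0],[0,0,0],-1],[[-0.032,-0.0331,0],[0,0,0],-1],[[-0.032,-0.0331,0],[0,0,0],-1],[[-0.032,-0.0331,0],[0,0,0],-1],[[-0.032,-0.0331,0],[0,0,0],-1],[[-0.032,-0.0331,0],[0,0,0],-1],[[-0.032,-0.0331,0],[0,0,0],-1],[[-0.032,-0.0331,0],[0,0,0],-1],[[-0.032,-0.0331,0],[0,0,0],-1],[[-0.032,-0.0331,0],[0,0,0],-1]]' 20
python3 -m handwheel '[[[-0.032,-0.0331,0],[0,0,0],-1],[[-0.032,-0.0331,0],[0,0,0],-1],[[-0.032,-0.0331,0],[0,0,0],-1],[[-0.032,-0.0331,0],[0,0,0],-1],[[-0.032,-0.0331,0],[0,0,0],-1],[[-0.032,-0.0331,0],[0,0,0],-1],[[-0.032,-0.0331,0],[0,0,0],-1],[[-0.032,-0.0331,0],[0,0,0],-1],[[-0.032,-0.0331,0],[0,0,0],-1],[[-0.032,-0.0331,0],[0,0,0],-1]]'
python3 -m handwheel '[[[0,0,0],[0,0,-0.138],-1],[[0,0,0],[0,0,-0.138],-1],[[0,0,0],[0,0,-0.138],-1],[[0,0,0],[0,0,-0.138],-1],[[0,0,0],[0,0,-0.138],-1],[[0,0,0],[0,0,-0.138],-1],[[0,0,0],[0,0,-0.138],-1],[[0,0,0],[0,0,-0.138],-1],[[0,0,0],[0,0,-0.138],-1],[[0,0,0],[0,0,-0.138],-1],[[0,0,0],[0,0,-0.138],-1],[[0,0,0],[0,0,-0.138],-1]]'
python3 plan.py 600.5 279.8 90 28.4 600.5 279.8 20 28.4
```

```text
time: 1.1
position: [0.426, -0.144, 0.2267]
eef_rot: [180.0, -0.0, -66.2]
force: [1.6, -0.3, -0.3]
grip_width: 1.0
time: 2.1
position: [0.6002, 0.2819, 0.2262]
eef_rot: [180.0, -0.0, -66.3]
force: [1.1, -0.2, 1.1]
grip_width: 1.0
time: 3.3
position: [0.5997, 0.2802, 0.2262]
eef_rot: [180.0, 0.1, 29.0]
force: [-0.4, -0.9, -0.5]
grip_width: 1.002
t 3.3 [599.7 280.2 226.2] [1.7999e+02 5.0000e-02 2.8960e+01] [-0.4 -0.9 -0.5] grip mm 92.2
shift m [0.0005 0.0007 0.1362] len 136 turn z 0.01
shift m [0.   0.   0.07] len 70 turn z -0.0
```

```bash
python3 -m handwheel '[[[0.0005,0.0007,0.045],[0,0,0.01],-1],[[0,0,0.045],[0,0,0],-1],[[0,0,0.046],[0,0,0],-1],[[0,0,0.035],[0,0,0],-1],[[0,0,0.025],[0,0,0],-1],[[0,0,0.01],[0,0,0],-1],[[0,0,0],[0,0,0],0],[[0,0,0],[0,0,0],1],[[0,0,0],[0,0,0],1],[[0,0,0],[0,0,0],1],[[0,0,0],[0,0,0],1],[[0,0,0],[0,0,0],1]]' 20
python3 -m handwheel '[[[0,0,0],[0,0,0],1],[[0,0,-0.01],[0,0,0],1],[[0,0,-0.03],[0,0,0],1],[[0,0,-0.03],[0,0,0],1],[[0,0,-0.03],[0,0,0],1],[[0,0,0],[0,0,0],1],[[0,0,0],[0,0,0],1]]'
python3 plan.py 494.5 27.6 120 -10.6 494.5 27.6 25 -10.6
```

```text
time: 4.5
position: [0.6012, 0.2804, 0.0219]
eef_rot: [180.0, -0.1, 28.1]
force: [-0.6, -0.5, 6.4]
grip_width: 0.653
time: 5.2
position: [0.6008, 0.2801, 0.1216]
eef_rot: [180.0, -0.1, 28.1]
force: [-0.5, -0.5, -3.4]
grip_width: 0.655
t 5.2 [600.8 280.1 121.6] [ 1.7998e+02 -7.0000e-02  2.8070e+01] [-0.5 -0.5 -3.4] grip mm 60.2
shift m [-0.2127  0.1728  0.0016] len 274 turn z 0.675
shift m [ 0.    -0.     0.095] len 95 turn z -0.0
```

```bash
python3 -m handwheel '[[[-0.0354,0.0288,0],[0,0,0],1],[[-0.0354,0.0288,0],[0,0,0],1],[[-0.0354,0.0288,0],[0,0,0],1],[[-0.0354,0.0288,0],[0,0,0],1],[[-0.0354,0.0288,0],[0,0,0],1],[[-0.0357,0.0288,0],[0,0,0],1],[[0,0,0],[0,0,0.135],1],[[0,0,0],[0,0,0.135],1],[[0,0,0],[0,0,0.135],1],[[0,0,0],[0,0,0.135],1],[[0,0,0],[0,0,0.135],1],[[0,0,0],[0,0,0],1]]'
python3 - <<'E'
from h import *
s=robot.observe(); z=s["position"][2]-.0219
ims={n:cv2.cvtColor(robot.read_camera(n),cv2.COLOR_RGB2BGR) for n in CAM}
for n in CAM: cv2.imwrite(f"{n}1_raw.png",ims[n])
p0=[s["position"][0],s["position"][1],np.radians(-100.6)]
print(np.round(fit("tray",[.5122,-.0083,np.radians(-10.6)],ims,cams=("scene",),rounds=1)[0],4))
t=[]
for n in CAM:
    c=proj(n,[*p0[:2],.08])[0].astype(int)-[50,50]; i=cv2.resize(ims[n][c[1]:c[1]+100,c[0]:c[0]+100],None,fx=4,fy=4,interpolation=cv2.INTER_CUBIC); draw(i,n,"denture",p0,z,4,c); draw(i,n,"tray",[.5122,-.0083,np.radians(-10.6)],0,4,c,(255,0,0)); t.append(i)
cv2.imwrite("pics/d1.png",np.hstack(t))
E
python3 plan.py 494.5 27.6 80 -10.6 494.5 27.6 27 -10.6
```

```text
time: 6.4
position: [0.4934, 0.0273, 0.1198]
eef_rot: [180.0, 0.1, -10.7]
force: [-0.7, 0.6, -2.0]
grip_width: 0.652
[ 0.5124 -0.0096 -0.1789]
t 6.5 [493.6  27.4 120.1] [ 1.7996e+02  8.0000e-02 -1.0370e+01] [-1.   0.1 -1.4] grip mm 59.8
shift m [ 0.0008 -0.0004  0.0401] len 40 turn z 0.004
shift m [ 0.    -0.     0.053] len 53 turn z -0.0
```

View pics/d1.png

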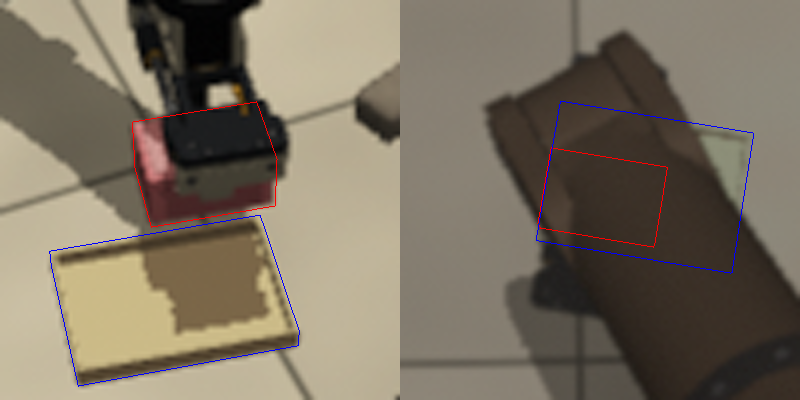

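The scene crop shows the held case at its predicted outline (tray corners at (50,250), (298,345)). I'll place it now.

```bash
python3 -m handwheel '[[[0.0008,-0.0004,0.03],[0,0,0.004],1],[[0,0,0.03],[0,0,0],1],[[0,0,0.015],[0,0,0],1],[[0,0,0.01],[0,0,0],1],[[0,0,0.008],[0,0,0],1],[[0,0,0],[0,0,0],1],[[0,0,0],[0,0,0],1]]'
python3 plan.py 494.5 27.6 27 -10.6
```

```text
time: 7.2
position: [0.4955, 0.0278, 0.0281]
eef_rot: [-180.0, -0.0, -10.8]
force: [0.2, -0.0, -0.8]
grip_width: 0.651
t 7.2 [495.5  27.8  28.1] [-1.7999e+02 -3.0000e-02 -1.0800e+01] [ 0.2 -0.  -0.8] grip mm 59.9
shift m [-0.0009  0.0004  0.0011] len 2 turn z -0.003
```

```bash
python3 -m handwheel '[[[0,0,0.0015],[0,0,0],1],[[0,0,0],[0,0,0],0],[[0,0,0],[0,0,0],-1],[[0,0,0],[0,0,0],-1],[[0,0,0],[0,0,0],-1],[[0,0,0],[0,0,0],-1],[[0,0,-0.02],[0,0,0],-1],[[0,0,-0.035],[0,0,0],-1],[[0,0,-0.045],[0,0,0],-1],[[0,0,0],[0,0,0],-1]]'
python3 plan.py 481.3 397.9 125 -10.6 481.3 397.9 18 -10.6
```

```text
time: 8.2
position: [0.4982, 0.0289, 0.1312]
eef_rot: [-179.9, -0.4, -10.8]
force: [1.1, -0.4, -0.1]
grip_width: 1.002
t 8.2 [498.2  28.9 131.2] [-179.87   -0.44  -10.82] [ 1.1 -0.4 -0.1] grip mm 92.2
shift m [-0.0859 -0.3593  0.0062] len 369 turn z -0.004
shift m [ 0.    -0.     0.107] len 107 turn z -0.0
```

```bash
python3 -m handwheel '[[[-0.0098,-0.0406,0],[0,0,0],-1],[[-0.0098,-0.0406,0],[0,0,0],-1],[[-0.0098,-0.0406,0],[0,0,0],-1],[[-0.0098,-0.0406,0],[0,0,0],-1],[[-0.0098,-0.0406,0],[0,0,0],-1],[[-0.0098,-0.0406,0],[0,0,0],-1],[[-0.0098,-0.0406,0],[0,0,0],-1],[[-0.0098,-0.0406,0],[0,0,0],-1],[[-0.0075,-0.0345,0],[0,0,0],-1],[[0,0,0],[0,0,0],-1],[[0,0,0],[0,0,0],-1],[[0,0,0],[0,0,0],-1]]'
python3 plan.py 481.3 397.9 125 -10.6 481.3 397.9 18 -10.6
python3 - <<'E'
from h import *
from plan import TR,TY
ims={n:cv2.cvtColor(robot.read_camera(n),cv2.COLOR_RGB2BGR) for n in CAM}
for n in CAM: cv2.imwrite(f"{n}2_raw.png",ims[n])
for cams in (("scene","top"),("scene",),("top",)):
    p,f=fit("denture",[.4945,.0276,np.radians(-100.6)],ims,cams=cams,rounds=3,z=.004)
    d=p[:2]*1e3-TR; a=np.radians(TY); print(np.round(p[:2]*1e3,1),round(np.degrees(p[2]),1),round(f,3),"tray frame",np.round([d[0]*np.cos(a)+d[1]*np.sin(a),-d[0]*np.sin(a)+d[1]*np.cos(a)],1))
E
```

```text
time: 9.4
position: [0.4786, 0.3953, 0.1256]
eef_rot: [179.9, -0.0, -10.9]
force: [0.6, -1.1, -0.3]
grip_width: 0.999
t 9.4 [478.6 395.3 125.6] [179.9   -0.   -10.89] [ 0.6 -1.1 -0.3] grip mm 91.9
shift m [ 0.0022 -0.0031  0.0006] len 4 turn z -0.005
shift m [ 0.    -0.     0.107] len 107 turn z -0.0
[494.5  27.6] -100.3 0.163 tray frame [-24.   32.1]
[494.5  27.4] -100.5 0.032 tray frame [-23.9  31.9]
[494.4  28.4] -101.3 0.13 tray frame [-24.3  32.8]
```

The denture case measures (-24, 32) in the tray frame, as planned. Next is the pill box.

```bash
python3 -m handwheel '[[[0.0022,-0.0031,0.03],[0,0,0],-1],[[0,0,0.03],[0,0,0],-1],[[0,0,0.025],[0,0,0],-1],[[0,0,0.015],[0,0,0],-1],[[0,0,0.007],[0,0,0],-1],[[0,0,0],[0,0,0],0],[[0,0,0],[0,0,0],1],[[0,0,0],[0,0,0],1],[[0,0,0],[0,0,0],1],[[0,0,0],[0,0,0],1],[[0,0,0],[0,0,0],1]]' 15
python3 plan.py
python3 -m handwheel '[[[0,0,0],[0,0,0],1],[[0,0,-0.01],[0,0,0],1],[[0,0,-0.03],[0,0,0],1],[[0,0,-0.03],[0,0,0],1],[[0,0,-0.03],[0,0,0],1],[[0,0,0],[0,0,0],1],[[0,0,0],[0,0,0],1]]'
python3 plan.py 480 -50.1 120 -10.6 480 -50.1 25 -10.6
```

```text
time: 10.6
position: [0.4815, 0.3998, 0.02]
eef_rot: [-180.0, -0.1, -10.8]
force: [-0.0, -1.1, 5.7]
grip_width: 0.646
t 10.6 [481.5 399.8  20. ] [-1.7995e+02 -5.0000e-02 -1.0830e+01] [-0.  -1.1  5.7] grip mm 59.5
time: 11.3
position: [0.4813, 0.3996, 0.1202]
eef_rot: [-179.9, -0.1, -10.8]
force: [0.5, -0.5, -0.4]
grip_width: 0.647
t 11.3 [481.3 399.6 120.2] [-1.7994e+02 -6.0000e-02 -1.0840e+01] [ 0.5 -0.5 -0.4] grip mm 59.5
shift m [8.33e-02 4.42e-01 2.00e-04] len 450 turn z -0.004
shift m [ 0.    -0.     0.095] len 95 turn z -0.0
```

```bash
python3 -m handwheel '[[[0.0083,0.0442,0],[0,0,0],1],[[0.0083,0.0442,0],[0,0,0],1],[[0.0083,0.0442,0],[0,0,0],1],[[0.0083,0.0442,0],[0,0,0],1],[[0.0083,0.0442,0],[0,0,0],1],[[0.0083,0.0442,0],[0,0,0],1],[[0.0083,0.0442,0],[0,0,0],1],[[0.0083,0.0442,0],[0,0,0],1],[[0.0083,0.0442,0],[0,0,0],1],[[0.0083,0.0442,0],[0,0,0],1],[[0,0,0],[0,0,-0.004],1],[[0,0,0],[0,0,0],1]]'
python3 -m handwheel '[[[0,0,0],[0,0,0],1],[[0,0,0],[0,0,0],1]]'
python3 - <<'E'
from h import *
s=robot.observe(); z=s["position"][2]-.020; n="scene"
im=cv2.cvtColor(robot.read_camera(n),cv2.COLOR_RGB2BGR); cv2.imwrite("scene3_raw.png",im)
p0=[s["position"][0],s["position"][1],0]
c=proj(n,[*p0[:2],.08])[0].astype(int)-[50,50]; i=cv2.resize(im[c[1]:c[1]+100,c[0]:c[0]+100],None,fx=6,fy=6,interpolation=cv2.INTER_CUBIC); draw(i,n,"pill",p0,z,6,c); draw(i,n,"denture",[.4945,.0276,np.radians(-100.5)],.004,6,c,(0,255,0)); draw(i,n,"tray",[.5122,-.0083,np.radians(-10.6)],0,6,c,(255,0,0))
cv2.imwrite("pics/p1.png",i)
E
python3 plan.py 480 -50.1 25 -10.6
```

```text
time: 12.5
position: [0.4786, -0.0515, 0.1183]
eef_rot: [180.0, 0.1, -10.8]
force: [-0.5, 0.4, -0.4]
grip_width: 0.648
time: 12.7
position: [0.4794, -0.0486, 0.119]
eef_rot: [-180.0, 0.0, -10.5]
force: [-0.8, -0.1, -0.8]
grip_width: 0.645
t 12.75 [479.5 -48.7 119.1] [-1.7998e+02  1.0000e-02 -1.0450e+01] [ 0.5 -0.9 -0.9] grip mm 59.5
shift m [0.0008 0.0013 0.0941] len 94 turn z 0.003
```

View pics/p1.png

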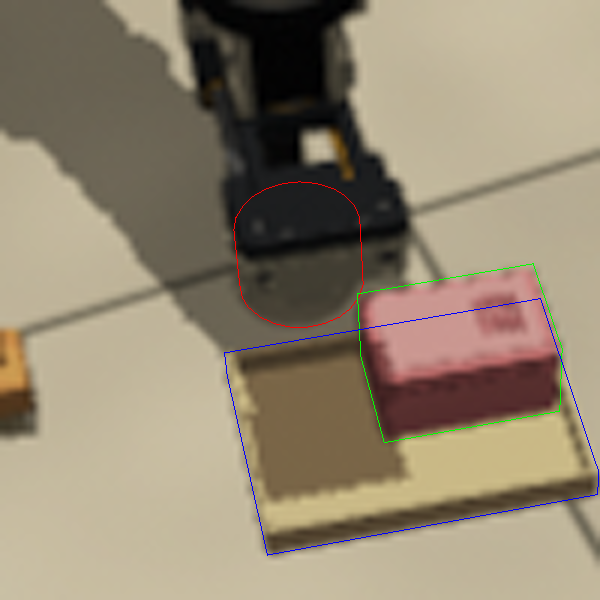

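```bash
python3 -m handwheel '[[[0.0008,0.0008,0.03],[0,0,0],1],[[0,0,0.03],[0,0,0],1],[[0,0,0.02],[0,0,0],1],[[0,0,0.009],[0,0,0],1],[[0,0,0.004],[0,0,0],1],[[0,0,0],[0,0,0],1],[[0,0,0],[0,0,0],1]]'
python3 plan.py 480 -50.1 24.5 -10.6
```

```text
time: 13.45
position: [0.4808, -0.0507, 0.027]
eef_rot: [-180.0, -0.1, -10.6]
force: [0.4, 2.2, -0.5]
grip_width: 0.651
t 13.45 [480.8 -50.7  27. ] [-1.7997e+02 -7.0000e-02 -1.0580e+01] [ 0.4  2.2 -0.5] grip mm 59.9
shift m [-0.0009 -0.0004  0.0025] len 3 turn z 0.0
```

```bash
python3 -m handwheel '[[[-0.0005,-0.0005,0.0015],[0,0,0],1],[[0,0,0.001],[0,0,0],1],[[0,0,0],[0,0,0],1],[[0,0,0],[0,0,0],1]]'
python3 plan.py 480 -50.1 24 -10.6
```

```text
time: 13.85
position: [0.4802, -0.0505, 0.024]
eef_rot: [-180.0, -0.0, -10.6]
force: [1.7, 2.0, 0.2]
grip_width: 0.645
t 13.85 [480.2 -50.5  24. ] [-1.7998e+02 -5.0000e-02 -1.0600e+01] [1.7 2.  0.2] grip mm 59.3
shift m [-0.0002 -0.0004  0.    ] len 0 turn z -0.0
```

```bash
python3 -m handwheel '[[[0,0,0],[0,0,0],0],[[0,0,0],[0,0,0],-1],[[0,0,0],[0,0,0],-1],[[0,0,0],[0,0,0],-1],[[0,0,0],[0,0,0],-1],[[0,0,-0.02],[0,0,0],-1],[[0,0,-0.035],[0,0,0],-1],[[0,0,-0.045],[0,0,0],-1],[[0,0,0],[0,0,0],-1]]'
python3 plan.py 466 -410.8 125 -25.6 466 -410.8 18 -25.6
```

```text
time: 14.75
position: [0.4828, -0.0502, 0.1284]
eef_rot: [-180.0, -0.4, -10.6]
force: [0.6, 0.9, 1.2]
grip_width: 1.003
t 14.75 [482.8 -50.2 128.4] [-179.96   -0.44  -10.6 ] [0.6 0.9 1.2] grip mm 92.3
shift m [0.0499 0.3575 0.0034] len 361 turn z 0.262
shift m [ 0.    -0.     0.107] len 107 turn z -0.0
```

```bash
python3 -m handwheel '[[[0.0065,0.0447,0],[0,0,0],-1],[[0.0065,0.0447,0],[0,0,0],-1],[[0.0065,0.0447,0],[0,0,0],-1],[[0.0065,0.0447,0],[0,0,0],-1],[[0.0065,0.0447,0],[0,0,0],-1],[[0.0065,0.0447,0],[0,0,0],-1],[[0.0065,0.0447,0],[0,0,0],-1],[[0.0065,0.0446,0],[0,0,0],-1],[[0,0,0],[0,0,0.131],-1],[[0,0,0],[0,0,0.131],-1],[[0,0,0],[0,0,0],-1],[[0,0,0],[0,0,0],-1]]'
python3 plan.py 466 -410.8 125 -25.6 466 -410.8 18 -25.6
python3 - <<'E'
from h import *
from plan import TR,TY
ims={n:cv2.cvtColor(robot.read_camera(n),cv2.COLOR_RGB2BGR) for n in CAM}
for n in CAM: cv2.imwrite(f"{n}4_raw.png",ims[n])
for o,g in (("pill",[.480,-.0501,0]),("denture",[.4945,.0276,np.radians(-100.6)])):
  for cams in (("scene",),("top",)):
    p,f=fit(o,g,ims,cams=cams,rounds=2,z=.004)
    d=p[:2]*1e3-TR; a=np.radians(TY); print(o,np.round(p[:2]*1e3,1),round(np.degrees(p[2]),1),round(f,3),"tray frame",np.round([d[0]*np.cos(a)+d[1]*np.sin(a),-d[0]*np.sin(a)+d[1]*np.cos(a)],1))
n="scene"; c=proj(n,[.512,-.008,.03])[0].astype(int)-[37,37]; i=cv2.resize(ims[n][c[1]:c[1]+74,c[0]:c[0]+74],None,fx=8,fy=8,interpolation=cv2.INTER_CUBIC); cv2.imwrite("pics/tray4.png",i)
E
```

```text
time: 15.95
position: [0.4649, -0.4112, 0.1234]
eef_rot: [180.0, 0.0, -25.4]
force: [-0.4, -0.1, 0.1]
grip_width: 0.998
t 15.95 [ 464.9 -411.2  123.4] [ 1.7999e+02  4.0000e-02 -2.5370e+01] [-0.4 -0.1  0.1] grip mm 91.8
shift m [ 0.0008 -0.0008 -0.0016] len 2 turn z 0.004
shift m [ 0.    -0.     0.107] len 107 turn z -0.0
pill [478.7 -52.5] -3.0 0.033 tray frame [-24.8 -49.6]
pill [479.9 -51.8] 7.6 0.052 tray frame [-23.8 -48.7]
denture [493.6  27.9] -100.5 0.029 tray frame [-24.9  32.1]
denture [494.3  28.4] -101.3 0.14 tray frame [-24.3  32.8]
```

View pics/tray4.png

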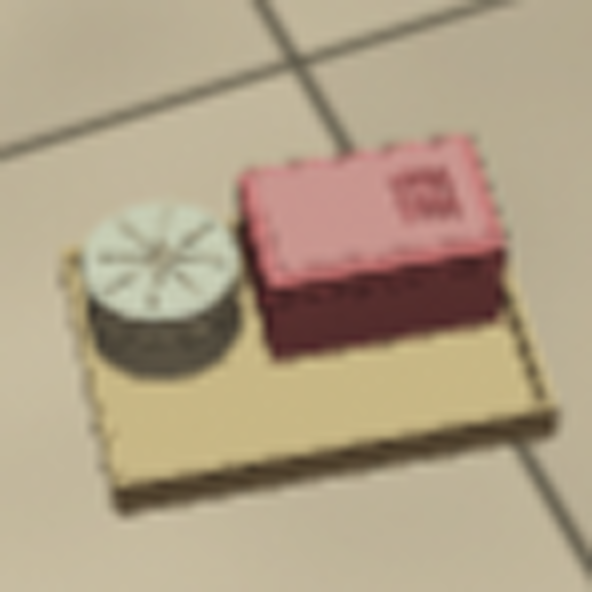

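The pill box is seated at about (-24, -49) and the denture case is unmoved. Next is the soap box.

```bash
python3 -m handwheel '[[[0.0008,-0.0006,0.03],[0,0,0],-1],[[0,0,0.03],[0,0,0],-1],[[0,0,0.025],[0,0,0],-1],[[0,0,0.014],[0,0,0],-1],[[0,0,0.006],[0,0,0],-1],[[0,0,0],[0,0,0],0],[[0,0,0],[0,0,0],1],[[0,0,0],[0,0,0],1],[[0,0,0],[0,0,0],1],[[0,0,0],[0,0,0],1],[[0,0,0],[0,0,0],1]]' 15
python3 plan.py
python3 -m handwheel '[[[0,0,0],[0,0,0],1],[[0,0,-0.01],[0,0,0],1],[[0,0,-0.03],[0,0,0],1],[[0,0,-0.03],[0,0,0],1],[[0,0,-0.03],[0,0,0],1],[[0,0,0],[0,0,0],1],[[0,0,0],[0,0,0],1]]'
python3 plan.py 535.3 -61.5 120 -100.6 535.3 -61.5 25 -100.6
```

```text
time: 17.15
position: [0.4665, -0.4117, 0.0195]
eef_rot: [180.0, -0.1, -25.6]
force: [-0.4, 0.3, 6.3]
grip_width: 0.633
t 17.15 [ 466.5 -411.7   19.5] [ 1.7998e+02 -7.0000e-02 -2.5620e+01] [-0.4  0.3  6.3] grip mm 58.2
time: 17.85
position: [0.4661, -0.4115, 0.1195]
eef_rot: [180.0, -0.1, -25.6]
force: [-0.7, 0.1, -1.2]
grip_width: 0.629
t 17.85 [ 466.1 -411.5  119.5] [ 1.7997e+02 -6.0000e-02 -2.5620e+01] [-0.7  0.1 -1.2] grip mm 57.9
shift m [-0.089  -0.3456 -0.0005] len 357 turn z 1.309
shift m [-0.     0.     0.095] len 95 turn z -0.0
```

```bash
python3 -m handwheel '[[[-0.0111,-0.0432,0],[0,0,0],1],[[-0.0111,-0.0432,0],[0,0,0],1],[[-0.0111,-0.0432,0],[0,0,0],1],[[-0.0111,-0.0432,0],[0,0,0],1],[[-0.0111,-0.0432,0],[0,0,0],1],[[-0.0111,-0.0432,0],[0,0,0],1],[[-0.0111,-0.0432,0],[0,0,0],1],[[-0.0111,-0.0432,0],[0,0,0],1],[[0,0,0],[0,0,0.131],1],[[0,0,0],[0,0,0.131],1],[[0,0,0],[0,0,0.131],1]]'
python3 -m handwheel '[[[0,0,0],[0,0,0.131],1],[[0,0,0],[0,0,0.131],1],[[0,0,0],[0,0,0.131],1],[[0,0,0],[0,0,0.131],1],[[0,0,0],[0,0,0.131],1],[[0,0,0],[0,0,0.131],1],[[0,0,0],[0,0,0.13],1],[[0,0,0],[0,0,0],1],[[0,0,0],[0,0,0],1],[[0,0,0],[0,0,0],1]]'
python3 - <<'E'
from h import *
s=robot.observe(); z=s["position"][2]-.0195; n="scene"
im=cv2.cvtColor(robot.read_camera(n),cv2.COLOR_RGB2BGR); cv2.imwrite("scene5_raw.png",im)
p0=[s["position"][0],s["position"][1],np.radians(-100.6)]
c=proj(n,[*p0[:2],.08])[0].astype(int)-[50,50]; i=cv2.resize(im[c[1]:c[1]+100,c[0]:c[0]+100],None,fx=6,fy=6,interpolation=cv2.INTER_CUBIC); draw(i,n,"soap",p0,z,6,c); draw(i,n,"pill",[.4795,-.0515,0],.004,6,c,(0,255,0)); draw(i,n,"tray",[.5122,-.0083,np.radians(-10.6)],0,6,c,(255,0,0))
cv2.imwrite("pics/s1.png",i)
E
python3 plan.py 535.3 -61.5 25 -100.6
```

```text
time: 18.95
position: [0.5342, -0.0609, 0.1173]
eef_rot: [179.9, 0.1, -48.4]
force: [-0.2, 0.3, -1.3]
grip_width: 0.631
time: 19.95
position: [0.535, -0.0614, 0.1182]
eef_rot: [179.9, -0.0, -100.4]
force: [0.1, -0.1, -1.7]
grip_width: 0.635
t 20.0 [535.1 -61.4 118.4] [ 179.96   -0.   -100.48] [-0.6 -0.1 -0.9] grip mm 58.0
shift m [ 0.0001 -0.0002  0.0934] len 93 turn z 0.002
```

View pics/s1.png

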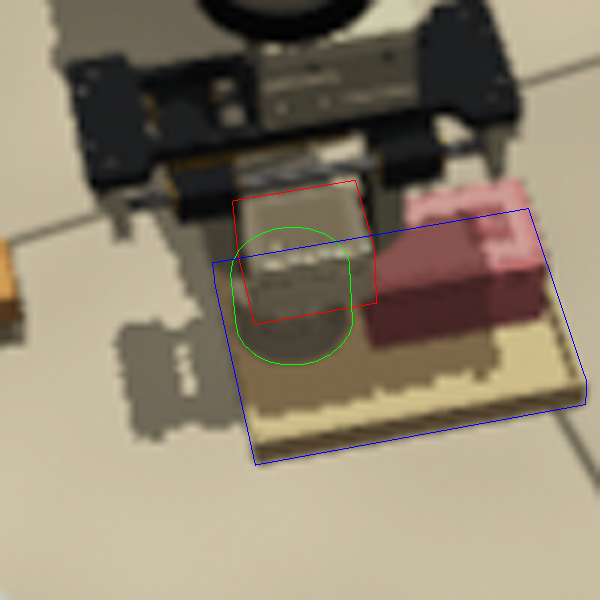

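```bash
python3 -m handwheel '[[[0,0,0.03],[0,0,0.002],1],[[0,0,0.03],[0,0,0],1],[[0,0,0.02],[0,0,0],1],[[0,0,0.009],[0,0,0],1],[[0,0,0.004],[0,0,0],1],[[0,0,0],[0,0,0],1],[[0,0,0],[0,0,0],1]]'
python3 plan.py 535.3 -61.5 23.5 -100.6
```

```text
time: 20.7
position: [0.5361, -0.0614, 0.0266]
eef_rot: [-179.9, 0.0, -100.7]
force: [-0.0, 0.2, -0.9]
grip_width: 0.629
t 20.7 [536.1 -61.4  26.6] [-1.7991e+02  1.0000e-02 -1.0072e+02] [-0.   0.2 -0.9] grip mm 57.9
shift m [0.0002 0.0008 0.0031] len 3 turn z -0.002
```

```bash
python3 -m handwheel '[[[0,0.0005,0.0015],[0,0,0],1],[[0,0,0.0015],[0,0,0],1],[[0,0,0],[0,0,0],1],[[0,0,0],[0,0,0],1]]'
python3 -m handwheel '[[[0,0,0],[0,0,0],0],[[0,0,0],[0,0,0],-1],[[0,0,0],[0,0,0],-1],[[0,0,0],[0,0,0],-1],[[0,0,0],[0,0,0],-1],[[0,0,-0.02],[0,0,0],-1],[[0,0,-0.035],[0,0,0],-1],[[0,0,-0.045],[0,0,0],-1],[[0,0,0],[0,0,0],-1],[[0,0,0],[0,0,0],-1]]'
python3 plan.py 411.9 -222.1 125 -99.5
```

```text
time: 21.1
position: [0.5354, -0.0613, 0.0233]
eef_rot: [-179.9, 0.0, -100.7]
force: [-2.2, -0.3, 6.6]
grip_width: 0.631
time: 22.1
position: [0.5356, -0.0614, 0.1237]
eef_rot: [-179.8, 0.0, -100.7]
force: [-0.7, -0.7, -1.3]
grip_width: 0.999
t 22.1 [535.6 -61.4 123.7] [-1.7985e+02  1.0000e-02 -1.0074e+02] [-0.7 -0.7 -1.3] grip mm 91.9
shift m [ 0.1809  0.0916 -0.0013] len 203 turn z -0.022
```

```bash
python3 -m handwheel '[[[0.0362,0.0183,0],[0,0,0],-1],[[0.0362,0.0183,0],[0,0,0],-1],[[0.0362,0.0183,0],[0,0,0],-1],[[0.0362,0.0183,0],[0,0,0],-1],[[0.0361,0.0184,0],[0,0,-0.022],-1],[[0,0,0],[0,0,0],-1],[[0,0,0],[0,0,0],-1],[[0,0,0],[0,0,0],-1]]'
python3 - <<'E'
from h import *
from plan import TR,TY
ims={n:cv2.cvtColor(robot.read_camera(n),cv2.COLOR_RGB2BGR) for n in CAM}
for n in CAM: cv2.imwrite(f"{n}6_raw.png",ims[n])
n="scene"; c=proj(n,[.512,-.008,.03])[0].astype(int)-[37,37]; i=cv2.resize(ims[n][c[1]:c[1]+74,c[0]:c[0]+74],None,fx=8,fy=8,interpolation=cv2.INTER_CUBIC); cv2.imwrite("pics/tray6.png",i)
for o,g in (("soap",[.5355,-.0615,np.radians(-100.6)]),("pill",[.480,-.0501,0]),("denture",[.4945,.0276,np.radians(-100.6)])):
  for cams in (("scene",),("top",)):
    p,f=fit(o,g,ims,cams=cams,rounds=2,z=.004)
    d=p[:2]*1e3-TR; a=np.radians(TY); print(o,np.round(p[:2]*1e3,1),round(np.degrees(p[2]),1),round(f,3),"tray frame",np.round([d[0]*np.cos(a)+d[1]*np.sin(a),-d[0]*np.sin(a)+d[1]*np.cos(a)],1))
E
python3 plan.py 411.9 -222.1 125 -99.5 411.9 -222.1 47 -99.5
```

```text
time: 22.9
position: [0.4115, -0.2209, 0.1221]
eef_rot: [180.0, 0.0, -99.4]
force: [-0.3, -0.1, -0.5]
grip_width: 1.0
soap [543.2 -64.1] -102.2 0.21 tray frame [ 40.7 -49.2]
soap [532.2 -59. ] -101.9 0.088 tray frame [ 29.  -46.1]
pill [485.6 -52.5] 30.8 0.222 tray frame [-18.  -48.3]
pill [481.1 -52.7] 22.4 0.14 tray frame [-22.4 -49.3]
denture [494.5  27.9] -99.9 0.036 tray frame [-24.   32.3]
denture [494.6  28.2] -100.3 0.144 tray frame [-24.   32.7]
t 23.0 [ 411.9 -220.7  122.3] [ 1.7998e+02  4.0000e-02 -9.9340e+01] [0.8 0.5 0.2] grip mm 91.8
shift m [ 0.0014 -0.0003 -0.0027] len 3 turn z 0.003
shift m [-0.     0.     0.078] len 78 turn z -0.0
```

View pics/tray6.png

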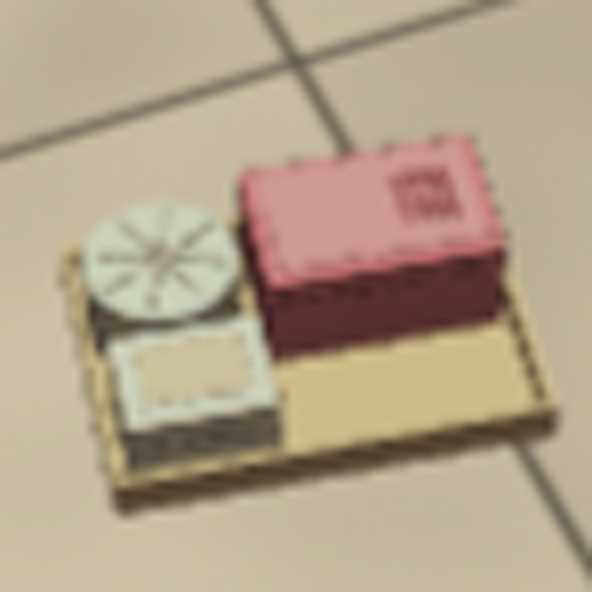

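The soap box is flat and inside the walls, with clearance to the pill box and front wall; the pill fits are disturbed only because the soap box now occludes it. The brush is last.

```bash
python3 -m handwheel '[[[0.0012,-0.0003,0.03],[0,0,0.003],-1],[[0,0,0.025],[0,0,0],-1],[[0,0,0.012],[0,0,0],-1],[[0,0,0.007],[0,0,0],-1],[[0,0,0],[0,0,0],0],[[0,0,0],[0,0,0],1],[[0,0,0],[0,0,0],1],[[0,0,0],[0,0,0],1],[[0,0,0],[0,0,0],1],[[0,0,0],[0,0,0],1]]' 20
python3 plan.py
python3 -m handwheel '[[[0,0,0],[0,0,0],1],[[0,0,-0.01],[0,0,0],1],[[0,0,-0.03],[0,0,0],1],[[0,0,-0.03],[0,0,0],1],[[0,0,-0.01],[0,0,0],1],[[0,0,0],[0,0,0],1],[[0,0,0],[0,0,0],1]]'
python3 plan.py 551.3 21 130 -100.6
```

```text
time: 24.0
position: [0.412, -0.2234, 0.0495]
eef_rot: [-179.9, -0.0, -99.6]
force: [-1.2, 0.8, 6.4]
grip_width: 0.76
t 24.0 [ 412.  -223.4   49.5] [-1.7991e+02 -2.0000e-02 -9.9650e+01] [-1.2  0.8  6.4] grip mm 69.9
time: 24.7
position: [0.4108, -0.2231, 0.1283]
eef_rot: [180.0, -0.0, -99.6]
force: [-0.2, -0.0, -1.6]
grip_width: 0.757
t 24.7 [ 410.8 -223.1  128.3] [179.97  -0.   -99.65] [-0.2 -0.  -1.6] grip mm 69.6
shift m [-0.2642 -0.0976 -0.0017] len 282 turn z 0.017
```

```bash
python3 -m handwheel '[[[-0.0377,-0.0139,0],[0,0,0],1],[[-0.0377,-0.0139,0],[0,0,0],1],[[-0.0377,-0.0139,0],[0,0,0],1],[[-0.0377,-0.014,0],[0,0,0],1],[[-0.0378,-0.014,0],[0,0,0],1],[[-0.0378,-0.014,0],[0,0,0],1],[[-0.0378,-0.0139,0],[0,0,0.017],1],[[0,0,0],[0,0,0],1],[[0,0,0],[0,0,0],1],[[0,0,0],[0,0,0],1]]'
python3 - <<'E'
from h import *
s=robot.observe(); z=s["position"][2]-.0495; n="scene"
im=cv2.cvtColor(robot.read_camera(n),cv2.COLOR_RGB2BGR); cv2.imwrite("scene7_raw.png",im)
p0=[s["position"][0],s["position"][1],np.radians(79.7)]
c=proj(n,[*p0[:2],.06])[0].astype(int)-[50,50]; i=cv2.resize(im[c[1]:c[1]+100,c[0]:c[0]+100],None,fx=6,fy=6,interpolation=cv2.INTER_CUBIC); draw(i,n,"brush",p0,z,6,c); draw(i,n,"tray",[.5122,-.0083,np.radians(-10.6)],0,6,c,(255,0,0))
cv2.imwrite("pics/b1.png",i)
E
python3 plan.py 551.3 21 55 -100.6
```

```text
time: 25.7
position: [0.5506, 0.0197, 0.1275]
eef_rot: [179.9, -0.1, -100.7]
force: [-0.4, -0.6, -1.1]
grip_width: 0.765
t 25.75 [550.7  19.4 127.8] [ 1.7989e+02 -8.0000e-02 -1.0071e+02] [ 0.6 -0.1 -0.8] grip mm 69.5
shift m [-0.0017 -0.0003  0.0728] len 73 turn z -0.002
```

View pics/b1.png

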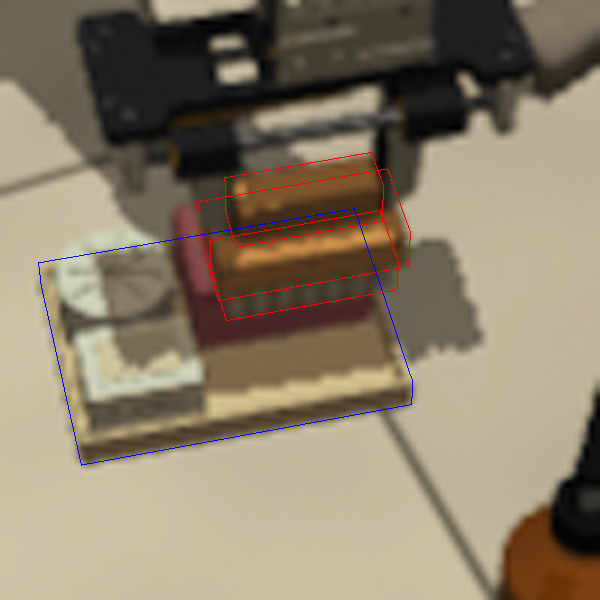

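```bash
python3 -m handwheel '[[[-0.0012,0,0.03],[0,0,-0.002],1],[[0,0,0.02],[0,0,0],1],[[0,0,0.014],[0,0,0],1],[[0,0,0.006],[0,0,0],1],[[0,0,0.003],[0,0,0],1],[[0,0,0],[0,0,0],1],[[0,0,0],[0,0,0],1]]'
python3 plan.py 551.3 21 53.5 -100.6
```

```text
time: 26.45
position: [0.5526, 0.0221, 0.0564]
eef_rot: [-179.9, 0.0, -100.5]
force: [-0.2, 0.6, -1.0]
grip_width: 0.756
t 26.45 [552.6  22.1  56.4] [-1.7993e+02  2.0000e-02 -1.0051e+02] [-0.2  0.6 -1. ] grip mm 69.6
shift m [0.0013 0.001  0.0029] len 3 turn z 0.002
```

```bash
python3 -m handwheel '[[[0.001,0.0008,0.0015],[0,0,0],1],[[0,0,0.0013],[0,0,0],1],[[0,0,0],[0,0,0],1],[[0,0,0],[0,0,0],1]]'
python3 -m handwheel '[[[0,0,0],[0,0,0],0.2],[[0,0,0],[0,0,0],-1],[[0,0,0],[0,0,0],-1],[[0,0,0],[0,0,0],-1],[[0,0,-0.02],[0,0,0],-1],[[0,0,-0.035],[0,0,0],-1],[[0,0,-0.045],[0,0,0],-1],[[0,0,-0.04],[0,0,0],-1],[[0,0,0],[0,0,0],-1],[[0,0,0],[0,0,0],-1]]'
python3 -m handwheel '[[[0.045,0.01,0],[0,0,0],-1],[[0.045,0.01,0],[0,0,0],-1],[[0.045,0.01,0],[0,0,0],-1],[[0.045,0.01,0],[0,0,0],-1],[[0.045,0.01,0],[0,0,0],-1],[[0.045,0.01,0],[0,0,0],-1],[[0,0,0],[0,0,0],-1],[[0,0,0],[0,0,0],-1],[[0,0,0],[0,0,0],-1],[[0,0,0],[0,0,0],-1]]'
python3 - <<'E'
from h import *
from plan import TR,TY
ims={n:cv2.cvtColor(robot.read_camera(n),cv2.COLOR_RGB2BGR) for n in CAM}
t=[]
for n in CAM:
    cv2.imwrite(f"{n}8_raw.png",ims[n])
    c=proj(n,[.512,-.008,.03])[0].astype(int)-[36,36]; t.append(cv2.resize(ims[n][c[1]:c[1]+72,c[0]:c[0]+72],(400,400),interpolation=cv2.INTER_CUBIC))
cv2.imwrite("pics/end.png",np.hstack(t))
for cams in (("scene",),("top",)):
    p,f=fit("brush",[.5513,.021,np.radians(79.4)],ims,cams=cams,rounds=2,z=.004)
    d=p[:2]*1e3-TR; a=np.radians(TY); print(np.round(p[:2]*1e3,1),round(np.degrees(p[2]),1),round(f,3),"tray frame",np.round([d[0]*np.cos(a)+d[1]*np.sin(a),-d[0]*np.sin(a)+d[1]*np.cos(a)],1))
# bystander shift: difference of first and last pictures
old=cv2.imread("scene0_raw.png")
for nm,(u,v) in dict(pumice=(472,207),jar=(271,367),pump=(475,360),holder=(383,400),shampoo=(172,415),tumbler=(622,265)).items():
    x,y=int(u/1.5625),int(v/1.5625); r=cv2.matchTemplate(ims["scene"][y-40:y+40,x-40:x+40],old[y-28:y+28,x-28:x+28],cv2.TM_CCOEFF_NORMED); m=cv2.minMaxLoc(r); print(nm,np.array(m[3])-12,round(m[1],3))
E
```

```text
time: 26.85
position: [0.5513, 0.0211, 0.0536]
eef_rot: [-179.9, -0.0, -100.5]
force: [-1.2, -0.3, 6.0]
grip_width: 0.759
time: 27.85
position: [0.5515, 0.0213, 0.1936]
eef_rot: [-179.9, 0.0, -100.5]
force: [0.5, -0.1, -0.3]
grip_width: 0.999
time: 28.85
position: [0.4433, -0.2317, 0.1924]
eef_rot: [180.0, 0.0, -100.3]
force: [0.3, -0.1, -0.1]
grip_width: 0.999
[554.1  18.7] 78.6 0.057 tray frame [36.2 34.2]
[551.3  22.4] 79.3 0.073 tray frame [32.8 37.4]
pumice [0 0] 1.0
jar [0 0] 1.0
pump [0 0] 1.0
holder [0 0] 1.0
shampoo [0 0] 1.0
tumbler [0 0] 1.0
```

View pics/end.png

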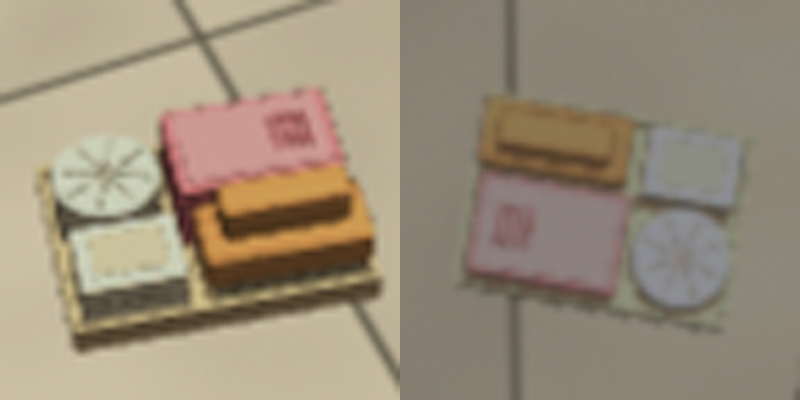

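The final picture shows all four items level, separate and inside the rim; the bystanders haven't moved and the gripper is clear. Handing in.

```bash
python3 -c "
from bench import robot
print(robot.job_done())"
```

```text
the job is handed in; nothing more can be done
None
```

All four items are packed in the tray and released, and I handed the job in at about 29 s of the 72 s allowed. I placed them in the order denture case, pill box, soap box, nailbrush. The hand-in gives no verdict, so what follows rests on my own checks.

**Last pictures, both cameras:** all four items look level, separate and inside the rim. The gripper is open and well clear.

**Measured positions in the tray frame (mm):**

| Item | x | y |
|---|---|---|
| Denture case | -24 | 32 |
| Pill box | -24 | -49 |
| Soap box | about 32 | -48 |
| Nailbrush | 33 to 36 | 34 to 37 |

**Seating:** each item went down to floor height at release. The soap box and nailbrush showed about 6 N of floor contact just before release. The pill box showed almost none, so I judged it by height and the picture.

**Bystanders:** comparing the first and last scene pictures showed 0 px shift for all six.

**Checks that disagreed:**
- **Nailbrush:** the two cameras differ by about 3 mm in both x and y.
- **Soap box and pill box:** fits after the soap box went in were poor because the two look alike and overlap in view. The soap box came out at x = 29 to 41, so the table gives its released tool position. The pill box value is from before the soap box was placed, and that picture shows it unmoved.
- **Pill box gap:** it sits about 1 mm from the end wall, closer than the 3 mm I planned.

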